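# Test the release latch of a miniatures case and mark the verdict

## Robot

A 6-joint arm with a two-finger parallel gripper is mounted at the origin on the work surface. World frame = base frame: x ahead of the robot, y to its left, z up, the work surface at z = 0. Lengths are in m, angles in rad, forces in N, time in s.
With the tool pointing down it reaches from about 0.35 to 1 m from the base axis. Payload 7.1 kg.
Tool frame: the origin (TCP) lies at the very end of the fingers, on their centre line; the grasp point (between the pads) lies 19 mm behind it; z points along the fingers, y is the direction in which the jaws open and shut (so a half turn about z gives the same grasp; the last joint's range is limited). The gripper opens to 85 mm and grips with 20 to 120 N. Pads are 22 mm wide; open, the fingers measure 114 mm over their backs; the gripper's body (76 mm by 85 mm) begins 54 mm behind the grasp point. The pads swing forward as they close: fully open they stand 13 mm farther back than shut.
Start: joints at [1.238, 0.423, 1.63, -0, 1.089, -0.019], TCP at [0.193, 0.594, 0.231] pointing down, gripper open.
Joint ranges: [-3, 3], [-0.9, 2.11], [0.09, 2.58], [-1.31, 4.45], [0.11, 2.69], [-2.54, 2.54]. Speed limits (rad/s): [2.39, 2.39, 3.01, 3.14, 3.14, 3.14].

## Interface

Orientations are given as a unit quaternion [x, y, z, w].
In Python, from workcell import get_obs, get_image, camera_params, hand_in gives the robot as it stands.
- The arm moves only by the tool jog_arm, never from a script. Its argument "plan" is a list of rows, each a list of 3 entries, a list of its own where there are three numbers: the shift along the tool's x, y, z in mm, then the turn, a rotation vector about the tool's x, y, z in degrees, then the closure, from -1 (fully open) to 1 (shut). A call has 1 to 8 rows; each row is the pose to reach, as a shift and turn from the pose commanded when the call began, along the tool's axes at that moment; what a row does not reach only later rows make up. A row lasts 1/10 s, in which the tool goes at most 50 mm and 8.59 degrees, less where a joint would pass 70% of its speed; a pose out of reach is approached as far as the arm can. A call with a gripper value outside its range is refused whole. The fingers move at their own pace and stop on an object; "squeeze" is the grip in N (left out, the last holds). Time passes only in rows, so rows that repeat a pose let the fingers close. It gives the time, the measured TCP pose, the force and the opening at its end, in the units of the state.
- get_obs(): the state, without advancing time (a new reading comes with each control period).
- get_image(name): name is "side" or "top" or "wrist"; returns (picture, depth): 420x560x3 uint8, blue, green, red; 420x560 float32, m along the optical axis (not along the pixel's ray), 0 where there is no reading.
- camera_params(name): a dict with "fx", "fy", "cx", "cy" (pixels), "view" (4x4, takes a point from world to camera coordinates). Camera axes: x right, y down, z forward; pixel columns grow to the right and rows downward; lengths in m; the calibration is good to about 2 mm. A picture is of the moment at which its call begins: read the wrist's pose just before it. camera_params takes no time and is no camera call; for the wrist camera it gives the pose at the moment of the call.
- hand_in(): hands the job in, once; it reports no verdict.
The state is a dict: "time": time; "q": joint angles; "qd": joint speeds; "joint_efforts": joint torques, N m; "ee_pos": TCP position; "eef_rot": TCP orientation; "ft_force": force on the tool from outside, world axes, zero at the start; "ft_torque": the same for the moment, N m; "finger_gap": finger opening in m.
Only numpy, scipy, OpenCV 4.12 (cv2) and the standard library are available. Lean on these libraries where they do the work, as an engineer would, in place of code of your own. Each camera call takes 0.05 s, during which the arm holds its last target.

## Task

Test the orange spring latch on the lid of the transport case: push its tab steadily along its rails, away from the carrying handle, until it clicks over; if it has not clicked by about 12 N, back off and let it spring back, and never press it with more than 20 N. Then stand the verdict marker upright in the white square well on the lid: green if the latch clicked, red if it did not. Leave the other markers and everything else where they are.

Things in the scene. Friction and masses are not known exactly. Their poses are not given: they have to be found in the camera images.
- case: Black transport case with a grey lid and a black carrying handle on its front side, 200 (x) x 270 (y) x 90 mm high, fixed to the table. Origin at the centre of its underside; +x points from the handle side to the far side, +z up; the lid's top is the plane z = 90 mm. The latch is on the lid at y = +60 mm, the marker well at x = -45, y = -70 mm; two small figures stand near the far edge of the lid (x about +65 mm).
- latch_tab: Orange upright tab of the latch, 10 (x) x 28 (y) x 24 mm high; its foot is 5 mm above the lid's top, its top 29 mm above it. Origin at the centre of its foot, axes as the case's. It slides along the case's +x between two low steel rails (36 mm apart, 5 mm high, 85 mm long, reaching 17 mm in front of the tab). Push it on its front (-x) face with closed fingers pointing down. This is a pose sensor's reading and moves with the tab.
- latch_face (a point): Centre of the tab's front (-x) face, the face to push, 17 mm above the lid's top; moves with the tab. A fingertip that sinks while pushing also rubs on it, which is felt at the wrist, but only the force square to the face counts as pressing.
- latch (a joint): Travel of the latch, m: 0 at rest, growing along the case's +x. A sound latch resists with at most 4 to 7 N, at 4 to 6 mm, then yields and snaps over by itself from about 11 mm to rest at 22 mm, where it stays (springy beyond, to 32 mm). A jammed one looks the same but stiffens all the way by 2 to 3 N per mm (12 N after 3 to 7 mm, 20 N by 10 mm), does not click, and springs back to 0 when let go.
- well (a point): Centre of the floor of the white square marker well on the lid: 44 mm square inside, walls 4 mm thick and 8 mm above this point; the floor is 4 mm above the lid's top. Axes as the case's.
- mat: Cork mat, 110 (x) x 250 (y) x 6 mm, fixed, on which the three markers stand about 80 mm apart in any order. Origin at the centre of its underside.
- marker_green: Green status marker, 30 mm high, 30 g: a round foot 34 mm across and 8 mm high, with a round grip 24 mm across from 11 to 30 mm height. Origin at the centre of its underside, z up.
- marker_red: Red status marker, same shape as the green one.
- marker_yellow: Yellow status marker, same shape, not used.
- mini_a: White game figure, 42 mm high on a 28 mm round base, standing on the lid near its far edge. Origin under its base. Leave alone.
- mini_b: Grey game figure, same size, also on the lid near its far edge. Leave alone.
- dice_cup: Blue cup, 72 mm across, 85 mm high. Leave alone.
- paint_pot: Small brown paint jar, 38 mm across, 50 mm high. Leave alone.
- card_box: Blue card box, 65 x 90 x 25 mm. Leave alone.
- brush: Brush, 170 mm long, lying flat. Leave alone.
Things that resemble listed ones, but are neither listed nor needed, are in the scene too. Of the things that look like the marker_red, the smallest one is meant.

How it is judged:
By the outcome, as a careful person would: the job done as asked, in the order asked, and still so for the second after the job is handed in, with the robot touching nothing.
It also fails if it takes over 58 s, if anything falls off the work surface, if the arm or the gripper's body presses on something with over 40 N, if the wrist force passes 120 N, or if a joint passes its speed limit or range.

## Working session

There is one attempt and no reset: what is moved stays moved. The work goes in short steps, Python scripts to look and compute and a tool call to move; the robot and the scene stay as the last step left them, time stands still between calls to the robot, and variables do not carry over. Pictures are saved under pics/ and viewed, and the job is handed in when it is done.

Besides the shell and the picture viewer there is one more tool, called by a JSON object that holds its "name" and its "arguments". jog_arm: Moves the arm, as the interface text tells. Its arguments: {"type":"object","properties":{"plan":{"type":"array","items":{"type":"array"}},"squeeze":{"type":"number"}},"required":["plan"]}

```bash
mkdir -p pics; cat > h.py <<'E'
import numpy as np, cv2
from workcell import get_obs,get_image,camera_params,hand_in
def snap(n,f):
    im,d=get_image(n); cv2.imwrite(f'pics/{f}.png',im); np.save(f'pics/{f}.npy',d); return im,d
def ray(n,u,v,z,p=None):
    p=p or camera_params(n); V=np.array(p['view']); R=V[:3,:3]; t=V[:3,3]
    c=-R.T@t; d=R.T@np.array([(u-p['cx'])/p['fx'],(v-p['cy'])/p['fy'],1])
    return c+d*(z-c[2])/d[2]
def dep(n,u,v,d,p=None):
    p=p or camera_params(n); V=np.array(p['view']); R=V[:3,:3]; t=V[:3,3]
    return R.T@(np.array([(u-p['cx'])/p['fx'],(v-p['cy'])/p['fy'],1])*d-t)
E
python3 - <<'E'
from h import *
np.set_printoptions(precision=4,suppress=True)
o=get_obs()
for k in o: print(k,o[k])
snap('top','top0'); snap('side','side0')
for n in('top','side'):
    p=camera_params(n);V=np.array(p['view']);print(n,p['fx'],p['cx'],p['cy'],-V[:3,:3].T@V[:3,3]);print(V[:3,:3])
E
```

```text
time 0.0
q [ 1.238   0.4239  1.6307 -0.      1.0886 -0.019 ]
qd [ 0.0002  0.0011  0.0002  0.0002  0.0001 -0.0007]
joint_efforts [  0.001  -55.7361 -28.1749   0.0002   0.0073   0.    ]
ee_pos [0.1927 0.594  0.2305]
eef_rot [ 0.1562  0.9877 -0.0008 -0.0001]
ft_force [ 0.874  -0.4028  0.4825]
ft_torque [0.0041 0.0395 0.0633]
finger_gap 0.0849654104793162
top 524.7331728048528 273.29125450572707 210.73931584646968 [ 0.2208 -0.0212  1.6241]
[[ 0.0263 -0.9996 -0.0035]
 [-0.9758 -0.0249 -0.2172]
 [ 0.217   0.0091 -0.9761]]
side 454.43396623850447 283.11124752523176 204.20525282851125 [0.266  0.7158 0.7594]
[[-0.9401 -0.3402 -0.0233]
 [-0.2006  0.6069 -0.769 ]
 [ 0.2758 -0.7183 -0.6388]]
```

View pics/top0.png

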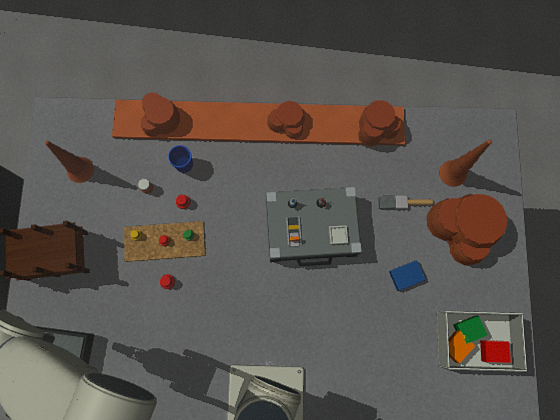

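View pics/side0.png

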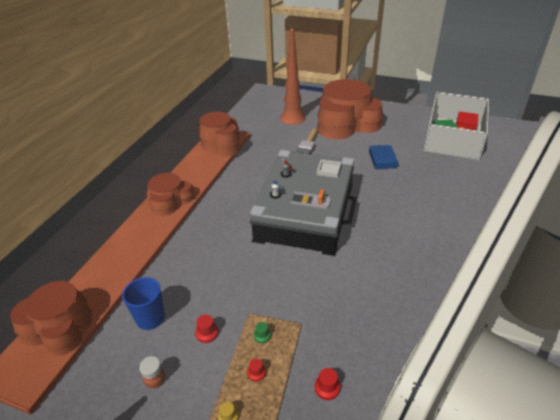

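The top picture shows the case at about (314,225), with the latch near (294,231) and the well near (339,235). The mat markers are yellow (134,235), red (164,240) and green (188,235). Larger red look-alikes stand off the mat at (182,202) and (167,282). Next I measure these.

```bash
python3 - <<'E'
from h import *
np.set_printoptions(precision=4,suppress=True)
im=cv2.imread('pics/top0.png');d=np.load('pics/top0.npy')
hsv=cv2.cvtColor(im,cv2.COLOR_BGR2HSV)
P=camera_params('top')
def blobs(name,lo,hi,z,roi):
    m=cv2.inRange(hsv,np.array(lo),np.array(hi));r=np.zeros_like(m);x0,y0,x1,y1=roi;r[y0:y1,x0:x1]=m[y0:y1,x0:x1]
    n,l,s,c=cv2.connectedComponentsWithStats(r)
    for i in range(1,n):
        if s[i,4]>=12:
            vv,uu=np.where(l==i); pts=np.array([dep('top',u,v,d[v,u],P) for u,v in zip(uu,vv)])
            print(name,s[i],c[i],'ray',ray('top',*c[i],z,P),'zmax',np.percentile(pts[:,2],[10,50,90]))
            top=pts[pts[:,2]>pts[:,2].max()-0.008]; print('   top mean',top.mean(0),len(top), 'ext',np.ptp(top,0))
R=(110,180,230,300)
blobs('red',(0,150,60),(6,255,255),0.036,R)
blobs('green',(50,120,40),(80,255,255),0.036,R)
blobs('yellow',(22,150,80),(32,255,255),0.036,R)
L=(262,180,370,262)
blobs('orange',(5,150,100),(20,255,255),0.11,L)
blobs('white',(0,0,190),(180,40,255),0.102,L)
blobs('corner',(0,0,120),(180,40,180),0.09,L)
z=cv2.resize(im[180:270,255:375],None,fx=6,fy=6,interpolation=cv2.INTER_CUBIC);cv2.imwrite('pics/z1.png',z)
z=cv2.resize(im[190:300,110:230],None,fx=5,fy=5,interpolation=cv2.INTER_CUBIC);cv2.imwrite('pics/z2.png',z)
E
```

```text
red [176 195  14  14 142] [182.0423 201.0915] ray [0.5974 0.2786 0.036 ] zmax [0.0124 0.0382 0.0454]
   top mean [0.6049 0.279  0.0475] 21 ext [0.0224 0.0305 0.008 ]
red [159 235  11  11  85] [163.6941 239.8588] ray [0.4739 0.327  0.036 ] zmax [0.015  0.0345 0.0402]
   top mean [0.4778 0.3311 0.0394] 30 ext [0.0222 0.0215 0.0079]
red [160 274  15  15 155] [166.2839 280.9935] ray [0.3488 0.3102 0.036 ] zmax [0.0117 0.0389 0.0455]
   top mean [0.3512 0.3122 0.0458] 32 ext [0.03   0.0273 0.008 ]
green [184 230  10  10  69] [187.7826 234.087 ] ray [0.4937 0.2543 0.036 ] zmax [0.0145 0.0344 0.0428]
   top mean [0.4964 0.2553 0.0412] 21 ext [0.0183 0.0192 0.0077]
yellow [130 230  11  10  75] [134.7867 234.2133] ray [0.4891 0.4171 0.036 ] zmax [0.0139 0.0351 0.0421]
   top mean [ 0.2208 -0.0212  1.6241] 1 ext [0. 0. 0.]
orange [290 236  10   5  30] [294.1667 238.    ] ray [ 0.4774 -0.0702  0.11  ] zmax [0.1178 0.1209 0.1244]
   top mean [ 0.4759 -0.0711  0.1216] 27 ext [0.0096 0.0263 0.0069]
corner [346 187  10   9  81] [350.1111 191.0864] ray [ 0.6285 -0.2371  0.09  ] zmax [0.088  0.0924 0
[... 711 characters left out ...]
0.0078 0.0208 0.0079]
corner [287 235   2  10  12] [287.8333 238.8333] ray [ 0.4778 -0.0522  0.09  ] zmax [0.0917 0.0964 0.1006]
   top mean [ 0.4776 -0.0521  0.0978] 9 ext [0.0268 0.0034 0.0079]
corner [291 242   8   4  27] [294.2222 243.7778] ray [ 0.4635 -0.0713  0.09  ] zmax [0.0923 0.0953 0.1005]
   top mean [ 0.4625 -0.0745  0.1006] 7 ext [0.0062 0.0207 0.0079]
corner [351 243  10   9  85] [355.6588 246.9294] ray [ 0.4588 -0.2525  0.09  ] zmax [0.0875 0.0919 0.0964]
   top mean [ 0.4594 -0.2509  0.0971] 18 ext [0.0234 0.0262 0.0079]
corner [270 248  10   9  86] [274.5 252. ] ray [ 0.4375 -0.0137  0.09  ] zmax [0.0879 0.0915 0.0961]
   top mean [ 0.2208 -0.0212  1.6241] 1 ext [0. 0. 0.]
```

View pics/z1.png

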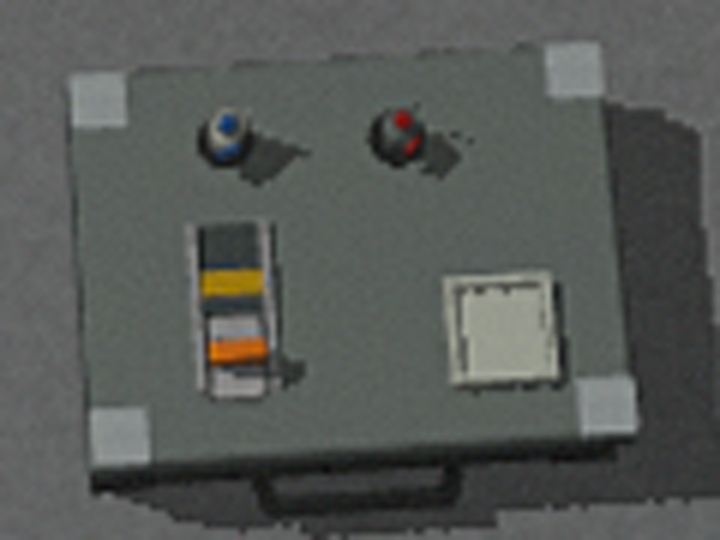

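View pics/z2.png

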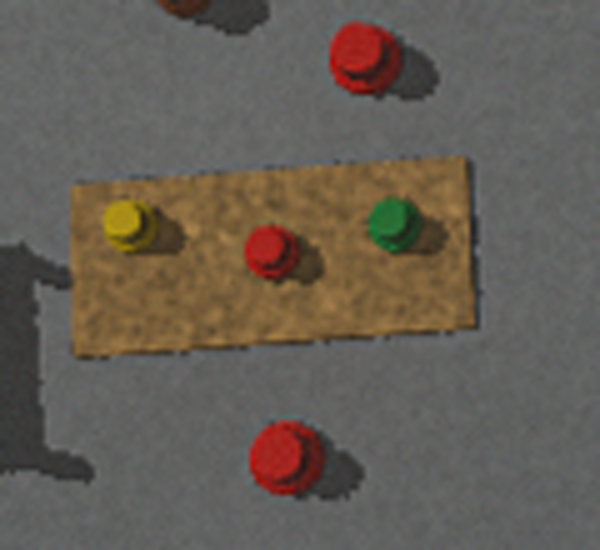

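The corner plates give a case yaw of about 5.07° and a centre of (0.533, -0.1255). The well and tab then come out at their stated local positions: tab y = 60, well within 3 mm. I go above and in front of the tab with the fingers shut and the tool's x axis along the case's x.

```bash
cat >> h.py <<'E'
from scipy.spatial.transform import Rotation as Ro
C=np.array([0.533,-0.1255]);YAW=np.radians(5.07)
def loc(x,y,z=0):
    c,s=np.cos(YAW),np.sin(YAW); return np.array([C[0]+c*x-s*y,C[1]+s*x+c*y,z])
def toloc(p):
    c,s=np.cos(YAW),np.sin(YAW); d=np.asarray(p)[:2]-C; return np.array([c*d[0]+s*d[1],-s*d[0]+c*d[1]])
def shift(target,xang=None):
    o=get_obs(); R=Ro.from_quat(o['eef_rot']); s=R.inv().apply(np.array(target)-o['ee_pos'])*1000
    t=None
    if xang is not None:
        a=np.radians(xang); x=np.array([np.cos(a),np.sin(a),0]);z=np.array([0,0,-1.]);y=np.cross(z,x)
        t=(R.inv()*Ro.from_matrix(np.c_[x,y,z])).as_rotvec(degrees=True)
    print('shift',s.round(1),'turn',None if t is None else t.round(2))
E
python3 - <<'E'
from h import *
print(loc(-.0825,.06),loc(-.045,-.07))
shift(list(loc(-.0825,.06)[:2])+[.231],185.07)
E
```

```text
[ 0.44552042 -0.0730255   0.        ] [ 0.49436216 -0.1992029   0.        ]
shift [-4.464e+02 -5.564e+02  4.000e-01] turn [-8.000e-02 -2.000e-02 -2.305e+01]
```

{"name": "jog_arm", "arguments": {"plan": [[[-446,-556,0],[0,0,-23],1],[[-446,-556,0],[0,0,-23],1],[[-446,-556,0],[0,0,-23],1],[[-446,-556,0],[0,0,-23],1],[[-446,-556,0],[0,0,-23],1],[[-446,-556,0],[0,0,-23],1],[[-446,-556,0],[0,0,-23],1],[[-446,-556,0],[0,0,-23],1]], "squeeze": 40}}

```text
time: 0.9
ee_pos: [0.3347, 0.2185, 0.2313]
eef_rot: [-0.044, 0.999, -0.0, 0.0]
ft_force: [0.8, 0.8, 1.2]
finger_gap: -0.0001
```

```bash
python3 - <<'E'
from h import *
shift(list(loc(-.0825,.06)[:2])+[.231],185.07); print(get_obs()['q'],get_obs()['qd'])
E
```

```text
shift [-8.460e+01 -3.002e+02  3.000e-01] turn [-0.    0.01 -0.01]
[ 5.48719045e-01  8.26114141e-02  2.09809407e+00 -1.32754146e-04
  9.60746370e-01 -1.11031312e+00] [-1.19687974 -0.21621466  0.2410884  -0.0049546  -0.03966975 -1.18911435]
```

{"name": "jog_arm", "arguments": {"plan": [[[-85,-300,0],[0,0,0],1],[[-85,-300,0],[0,0,0],1],[[-85,-300,0],[0,0,0],1],[[-85,-300,0],[0,0,0],1],[[-85,-300,0],[0,0,0],1],[[-85,-300,0],[0,0,0],1],[[-85,-300,0],[0,0,0],1],[[-85,-300,0],[0,0,0],1]]}}

```text
time: 1.7
ee_pos: [0.4458, -0.0725, 0.231]
eef_rot: [-0.042, 0.999, 0.0, -0.0]
ft_force: [-0.2, 0.0, 0.1]
finger_gap: -0.0001
```

```bash
python3 - <<'E'
from h import *
np.set_printoptions(precision=4,suppress=True)
p=camera_params('wrist'); im,d=snap('wrist','w1'); import pickle; pickle.dump(p,open('pics/w1.pkl','wb'))
o=get_obs();print(o['ee_pos'],o['qd'],o['ft_force'],o['finger_gap'],o['q'])
shift(list(loc(-.0825,.06)[:2])+[.231],185.07)
V=np.array(p['view']);print(-V[:3,:3].T@V[:3,3],V[:3,:3])
E
```

```text
[ 0.4451 -0.0712  0.2309] [ 0.0384 -0.0133  0.021   0.0034  0.0021  0.0066] [ 0.0194 -0.7054  0.5143] -0.0002993011043690229 [-0.1852  0.1655  2.0001  0.0004  0.9773 -1.8418]
shift [-0.3 -1.9 -0.1] turn [ 0.04 -0.07 -0.17]
[ 0.377  -0.0772  0.3738] [[-0.0848  0.9964  0.0005]
 [ 0.9584  0.0814  0.2736]
 [ 0.2726  0.0237 -0.9618]]
```

View pics/w1.png

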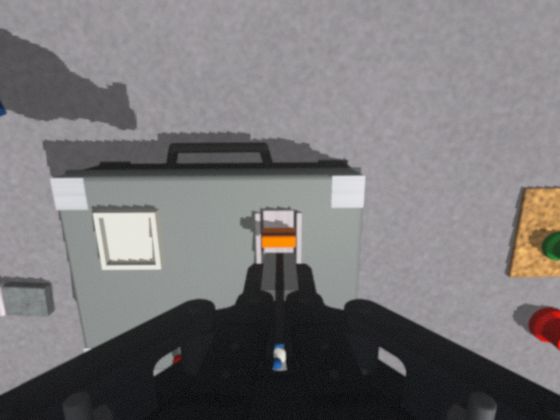

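The wrist picture shows the tab's orange top at (279,238), the well at about (128,240), the front corner plates at (347,190) and (70,193), and the shut fingers around (280,275).

```bash
python3 - <<'E'
from h import *
import pickle
np.set_printoptions(precision=4,suppress=True)
im=cv2.imread('pics/w1.png');p=pickle.load(open('pics/w1.pkl','rb'));hsv=cv2.cvtColor(im,cv2.COLOR_BGR2HSV)
d=np.load('pics/w1.npy')
def b(lo,hi,z,roi,nm,mn=60):
    m=cv2.inRange(hsv,np.array(lo),np.array(hi));r=np.zeros_like(m);x0,y0,x1,y1=roi;r[y0:y1,x0:x1]=m[y0:y1,x0:x1]
    n,l,s,c=cv2.connectedComponentsWithStats(r)
    for i in range(1,n):
        if s[i,4]>mn:
            w=ray('wrist',*c[i],z,p); print(nm,s[i],c[i].round(1),w,'loc',toloc(w), 'dz',dep('wrist',*c[i],d[int(c[i][1]),int(c[i][0])],p))
            if nm=='white':
                cnt=(l==i).astype(np.uint8); k,_=cv2.findContours(cnt,cv2.RETR_EXTERNAL,2); rr=cv2.minAreaRect(max(k,key=cv2.contourArea)); print('rect',rr, toloc(ray('wrist',*rr[0],z,p)),ray('wrist',*rr[0],z,p))
b((5,180,180),(20,255,255),.119,(240,200,320,262),'tabtop')
b((5,150,60),(20,255,180),.105,(240,200,320,262),'tabface',20)
b((0,0,160),(60,45,255),.102,(90,205,165,275),'white')
b((0,0,150),(180,60,255),.09,(40,165,95,215),'cornR')
b((0,0,150),(180,60,255),.09,(325,165,370,215),'cornL')
# tab front-edge pixels
print(d[225:250:2,279])
z=cv2.resize(im[195:275,230:330],None,fx=7,fy=7);cv2.imwrite('pics/z3.png',z)
E
```

```text
tabtop [262 236  34  11 351] [278.5 241.2] [ 0.4746 -0.0694  0.119 ] loc [-0.0532  0.0611] dz [ 0.4742 -0.0694  0.1201]
tabface [263 229  31   5 125] [277.9 230.5] [ 0.4704 -0.0702  0.105 ] loc [-0.0574  0.0606] dz [ 0.4709 -0.0702  0.1037]
tabface [262 234  33   3  51] [276.1 235.3] [ 0.4748 -0.0714  0.105 ] loc [-0.0532  0.059 ] dz [ 0.471  -0.0717  0.1157]
white [  93  212   69   59 3307] [128.  239.7] [ 0.4907 -0.198   0.102 ] loc [-0.0485 -0.0685] dz [ 0.4941 -0.2015  0.094 ]
rect ((127.03208923339844, 241.4437255859375), (58.38558578491211, 67.05010986328125), 88.72696685791016) [-0.0469 -0.0695] [ 0.4924 -0.1988  0.102 ]
cornR [  40  165   50   50 1704] [ 61.6 193.7] [ 0.458  -0.2588  0.09  ] loc [-0.0865 -0.1262] dz [ 0.458  -0.2588  0.09  ]
cornL [ 325  165   45   50 1822] [348.2 193.7] [ 0.437  -0.0122  0.09  ] loc [-0.0856  0.1214] dz [ 0.4369 -0.0122  0.0902]
[0.2926 0.2926 0.2874 0.2836 0.2763 0.2737 0.2709 0.2712 0.2718 0.2728
 0.2722 0.2736 0.2981]
```

View pics/z3.png

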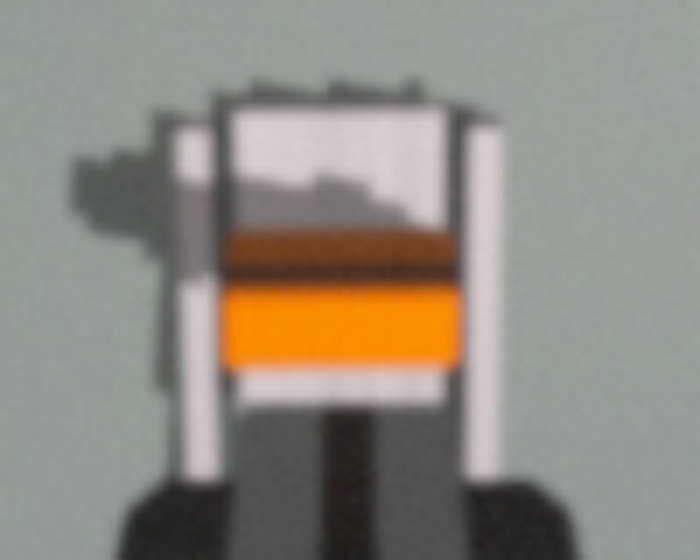

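{"name": "jog_arm", "arguments": {"plan": [[[2,-1,60],[0,0,0],1],[[2,-1,100],[0,0,0],1],[[2,-1,120],[0,0,0],1],[[2,-1,128],[0,0,0],1],[[2,-1,128],[0,0,0],1],[[2,-1,128],[0,0,0],1],[[2,-1,128],[0,0,0],1]]}}

```text
time: 2.45
ee_pos: [0.4447, -0.072, 0.1047]
eef_rot: [-0.044, 0.999, -0.0, 0.001]
ft_force: [0.3, 0.4, 0.5]
finger_gap: 0.0001
```

```bash
cat > f.py <<'E'
from h import *
np.set_printoptions(precision=4,suppress=True)
o=get_obs();print(o['time'],o['ee_pos'],'loc',toloc(o['ee_pos']),'F',o['ft_force'],'Floc',toloc(np.r_[C+o['ft_force'][:2]]))
E
python3 f.py; python3 f.py
```

```text
2.45 [ 0.4447 -0.072   0.1047] loc [-0.0832  0.0611] F [0.3145 0.439  0.5206] Floc [0.3521 0.4094]
2.45 [ 0.4447 -0.072   0.1047] loc [-0.0832  0.0611] F [0.3145 0.439  0.5206] Floc [0.3521 0.4094]
```

{"name": "jog_arm", "arguments": {"plan": [[[-4,0,0],[0,0,0],1],[[-8,0,0],[0,0,0],1],[[-10,0,0],[0,0,0],1],[[-10,0,0],[0,0,0],1]]}}

```text
time: 2.85
ee_pos: [0.4542, -0.0714, 0.1036]
eef_rot: [-0.044, 0.999, -0.0, 0.0]
ft_force: [-1.1, -0.2, -0.5]
finger_gap: 0.0001
```

{"name": "jog_arm", "arguments": {"plan": [[[-1,0,0],[0,0,0],1],[[-2,0,0],[0,0,0],1],[[-2,0,0],[0,0,0],1]]}}

```text
time: 3.15
ee_pos: [0.4557, -0.0711, 0.1033]
eef_rot: [-0.044, 0.999, -0.0, -0.0]
ft_force: [-0.5, -0.3, 0.4]
finger_gap: -0.0001
```

{"name": "jog_arm", "arguments": {"plan": [[[-1,0,0],[0,0,0],1],[[-1,0,0],[0,0,0],1]]}}

```text
time: 3.35
ee_pos: [0.4567, -0.071, 0.1033]
eef_rot: [-0.044, 0.999, -0.0, 0.0]
ft_force: [0.1, -0.2, 0.9]
finger_gap: -0.0
```

{"name": "jog_arm", "arguments": {"plan": [[[-1,0,0],[0,0,0],1],[[-1,0,0],[0,0,0],1]]}}

```text
time: 3.55
ee_pos: [0.4577, -0.0709, 0.1033]
eef_rot: [-0.044, 0.999, -0.0, 0.0]
ft_force: [0.6, 0.2, 0.3]
finger_gap: -0.0003
```

{"name": "jog_arm", "arguments": {"plan": [[[-1,0,0],[0,0,0],1],[[-1,0,0],[0,0,0],1]]}}

```text
time: 3.75
ee_pos: [0.4588, -0.0708, 0.1034]
eef_rot: [-0.044, 0.999, -0.0, 0.0]
ft_force: [-0.3, -0.6, -0.3]
finger_gap: 0.0002
```

{"name": "jog_arm", "arguments": {"plan": [[[-1,0,0],[0,0,0],1],[[-1,0,0],[0,0,0],1]]}}

```text
time: 3.95
ee_pos: [0.4595, -0.0707, 0.1033]
eef_rot: [-0.044, 0.999, 0.0, -0.0]
ft_force: [-0.7, -0.3, 0.6]
finger_gap: -0.0001
```

{"name": "jog_arm", "arguments": {"plan": [[[-1,0,0],[0,0,0],1],[[-1,0,0],[0,0,0],1]]}}

```text
time: 4.15
ee_pos: [0.4603, -0.0706, 0.1033]
eef_rot: [-0.044, 0.999, 0.0, -0.0]
ft_force: [-2.1, -0.3, 1.2]
finger_gap: -0.0002
```

{"name": "jog_arm", "arguments": {"plan": [[[-1,0,0],[0,0,0],1],[[-1,0,0],[0,0,0],1]]}}

```text
time: 4.35
ee_pos: [0.461, -0.0705, 0.1032]
eef_rot: [-0.044, 0.999, 0.0, -0.001]
ft_force: [-4.2, -1.0, 3.6]
finger_gap: -0.0001
```

{"name": "jog_arm", "arguments": {"plan": [[[-1,0,0],[0,0,0],1],[[-1,0,0],[0,0,0],1]]}}

```text
time: 4.55
ee_pos: [0.4616, -0.0704, 0.1032]
eef_rot: [-0.044, 0.999, 0.0, -0.001]
ft_force: [-4.8, -1.1, 4.1]
finger_gap: 0.0
```

{"name": "jog_arm", "arguments": {"plan": [[[-1,0,0],[0,0,0],1],[[-1,0,0],[0,0,0],1]]}}

```text
time: 4.75
ee_pos: [0.4622, -0.0704, 0.1031]
eef_rot: [-0.044, 0.999, 0.0, -0.002]
ft_force: [-7.5, -1.8, 4.1]
finger_gap: 0.0
```

{"name": "jog_arm", "arguments": {"plan": [[[-0.8,0,0],[0,0,0],1],[[-0.8,0,0],[0,0,0],1],[[-0.8,0,0],[0,0,0],1]]}}

```text
time: 5.05
ee_pos: [0.4625, -0.0703, 0.1031]
eef_rot: [-0.044, 0.999, 0.0, -0.002]
ft_force: [-8.6, -2.9, 6.3]
finger_gap: 0.0003
```

{"name": "jog_arm", "arguments": {"plan": [[[-0.8,0,0],[0,0,0],1],[[-0.8,0,0],[0,0,0],1],[[-0.8,0,0],[0,0,0],1]]}}

```text
time: 5.35
ee_pos: [0.4629, -0.0702, 0.103]
eef_rot: [-0.044, 0.999, 0.0, -0.002]
ft_force: [-8.9, -2.2, 7.0]
finger_gap: -0.0002
```

{"name": "jog_arm", "arguments": {"plan": [[[-0.8,0,-0.3],[0,0,0],1],[[-0.8,0,-0.3],[0,0,0],1],[[-0.8,0,-0.3],[0,0,0],1]]}}

```text
time: 5.65
ee_pos: [0.4632, -0.0702, 0.103]
eef_rot: [-0.044, 0.999, 0.0, -0.003]
ft_force: [-10.1, -3.1, 5.3]
finger_gap: -0.0003
```

{"name": "jog_arm", "arguments": {"plan": [[[-0.8,0,-0.3],[0,0,0],1],[[-0.8,0,-0.3],[0,0,0],1],[[-0.8,0,-0.3],[0,0,0],1]]}}

```text
time: 5.95
ee_pos: [0.4635, -0.0701, 0.1031]
eef_rot: [-0.044, 0.999, 0.0, -0.003]
ft_force: [-9.9, -3.7, 3.4]
finger_gap: -0.0003
```

{"name": "jog_arm", "arguments": {"plan": [[[-0.8,0,-0.1],[0,0,0],1],[[-0.8,0,-0.1],[0,0,0],1],[[-0.8,0,-0.1],[0,0,0],1]]}}

```text
time: 6.25
ee_pos: [0.4639, -0.0701, 0.1031]
eef_rot: [-0.044, 0.999, 0.0, -0.004]
ft_force: [-11.3, -4.2, 4.0]
finger_gap: -0.0001
```

{"name": "jog_arm", "arguments": {"plan": [[[-0.8,0,-0.1],[0,0,0],1],[[-0.8,0,-0.1],[0,0,0],1],[[-0.8,0,-0.1],[0,0,0],1]]}}

```text
time: 6.55
ee_pos: [0.4644, -0.07, 0.1031]
eef_rot: [-0.044, 0.999, 0.0, -0.004]
ft_force: [-12.0, -4.4, 3.6]
finger_gap: -0.0
```

12.3 N square to the face after about 5 mm, rising steadily, with no yield. I take a quick picture to confirm the tab itself moved, then back off.

```bash
python3 - <<'E'
from h import *
im,d=snap('wrist','w2')
cv2.imwrite('pics/z4.png',cv2.resize(im[170:330,190:380],None,fx=3.5,fy=3.5))
E
python3 f.py
```

```text
6.6 [ 0.4643 -0.07    0.1031] loc [-0.0635  0.0613] F [-12.3526  -4.7187   4.5511] Floc [-12.7213  -3.6086]
```

View pics/z4.png

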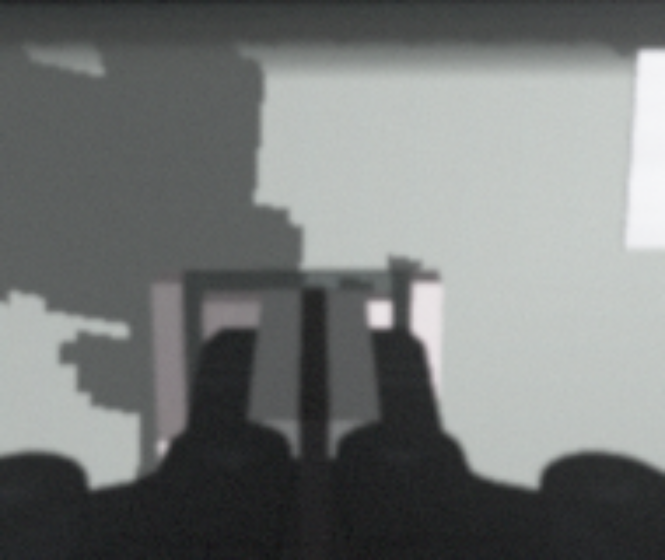

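The fingers sit centred between the rails, clear of them, and hide the tab behind them. I back off.

{"name": "jog_arm", "arguments": {"plan": [[[4,0,0],[0,0,0],1],[[8,0,0],[0,0,0],1],[[14,0,0],[0,0,0],1],[[20,0,0],[0,0,0],1],[[26,0,0],[0,0,0],1],[[28,0,0],[0,0,0],1],[[28,0,0],[0,0,0],1]]}}

```text
time: 7.3
ee_pos: [0.4404, -0.0725, 0.1043]
eef_rot: [-0.044, 0.999, -0.0, 0.0]
ft_force: [-0.4, -0.3, 0.0]
finger_gap: 0.0001
```

{"name": "jog_arm", "arguments": {"plan": [[[0,0,-40],[0,0,0],1],[[0,0,-80],[0,0,0],1],[[0,0,-128],[0,0,0],1],[[0,0,-128],[0,0,0],1],[[0,0,-128],[0,0,0],1],[[0,0,-128],[0,0,0],1]]}}

```text
time: 7.9
ee_pos: [0.4399, -0.0723, 0.2313]
eef_rot: [-0.044, 0.999, 0.0, -0.001]
ft_force: [-0.9, 1.1, -0.2]
finger_gap: -0.0
```

```bash
python3 f.py; python3 - <<'E'
from h import *
import pickle
np.set_printoptions(precision=4,suppress=True)
p=camera_params('wrist');im,d=snap('wrist','w3');hsv=cv2.cvtColor(im,cv2.COLOR_BGR2HSV)
m=cv2.inRange(hsv,np.array((5,180,180)),np.array((20,255,255)))
n,l,s,c=cv2.connectedComponentsWithStats(m)
for i in range(1,n):
    if s[i,4]>60: w=ray('wrist',*c[i],.119,p);print(s[i],c[i],w,toloc(w))
cv2.imwrite('pics/z5.png',cv2.resize(im[170:330,190:380],None,fx=3.5,fy=3.5))
E
```

```text
7.9 [ 0.4399 -0.0723  0.2313] loc [-0.0881  0.0613] F [-0.9301  1.1155 -0.1721] Floc [-0.8279  1.1933]
[261 243  33  11 329] [276.8602 247.5775] [ 0.4743 -0.0698  0.119 ] [-0.0536  0.0606]
```

View pics/z5.png

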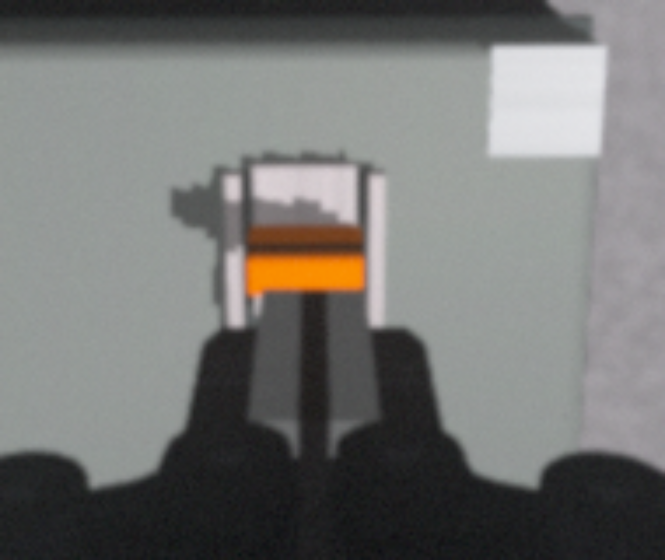

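The tab has sprung back: its local x is -53.6 mm now and was -53.2 before. The latch is jammed, so the red marker on the mat is the one to place. I move to look at it from close by.

```bash
python3 - <<'E'
from h import *
shift([.425,.330,.215],185.07)
E
```

```text
shift [-20.7 402.   16.2] turn [ 0.04 -0.13 -0.05]
```

{"name": "jog_arm", "arguments": {"plan": [[[-21,402,0],[0,0,0],-0.2],[[-21,402,0],[0,0,0],-0.2],[[-21,402,16],[0,0,0],-0.2],[[-21,402,16],[0,0,0],-0.2],[[-21,402,16],[0,0,0],-0.2],[[-21,402,16],[0,0,0],-0.2],[[-21,402,16],[0,0,0],-0.2],[[-21,402,16],[0,0,0],-0.2]]}}

```text
time: 8.75
ee_pos: [0.4251, 0.3286, 0.2144]
eef_rot: [-0.044, 0.999, -0.001, -0.001]
ft_force: [0.3, 0.3, 0.1]
finger_gap: 0.0511
```

{"name": "jog_arm", "arguments": {"plan": [[[0,0,0],[0,0,0],-0.2],[[0,0,0],[0,0,0],-0.2],[[0,0,0],[0,0,0],-0.2],[[0,0,0],[0,0,0],-0.2]]}}

```text
time: 9.15
ee_pos: [0.4262, 0.3254, 0.2158]
eef_rot: [-0.043, 0.999, -0.0, -0.001]
ft_force: [0.6, 0.5, 0.6]
finger_gap: 0.0514
```

```bash
python3 f.py; python3 - <<'E'
from h import *
np.set_printoptions(precision=4,suppress=True)
o=get_obs();print(o['finger_gap'],o['qd'])
p=camera_params('wrist');im,d=snap('wrist','w4');hsv=cv2.cvtColor(im,cv2.COLOR_BGR2HSV)
import pickle;pickle.dump(p,open('pics/w4.pkl','wb'))
m=cv2.inRange(hsv,np.array((0,150,60)),np.array((6,255,255)))
n,l,s,c=cv2.connectedComponentsWithStats(m)
for i in range(1,n):
    if s[i,4]>60: w=ray('wrist',*c[i],.036,p);print(s[i],c[i],w)
E
```

```text
9.15 [0.4262 0.3254 0.2158] loc [-0.0665  0.4586] F [0.6471 0.484  0.6369] Floc [0.6874 0.4249]
0.05141551374668899 [-0.0037 -0.0079 -0.0058  0.0026 -0.0022 -0.0001]
[ 251   82   45   48 1626] [273.3161 105.4625] [0.3493 0.3144 0.036 ]
[265 214  30  33 762] [279.6732 229.7257] [0.4684 0.3307 0.036 ]
[ 211  305   38   48 1263] [229.3262 328.5036] [0.5882 0.2853 0.036 ]
```

View pics/w4.png

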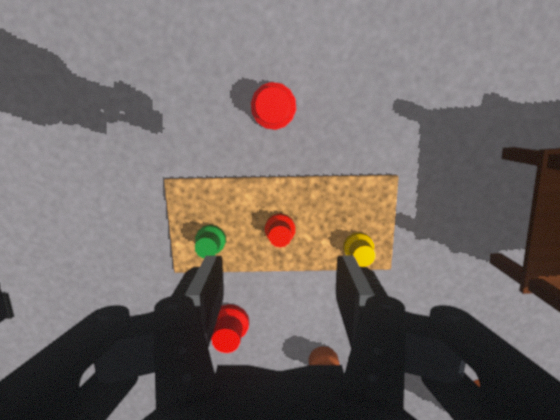

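The wrist picture shows the mat's red marker at (280,230), clearly smaller than the reds at (274,105) and (229,328). Green is at (210,240) and yellow at (361,250).

```bash
python3 - <<'E'
from h import *
import pickle
np.set_printoptions(precision=4,suppress=True)
im=cv2.imread('pics/w4.png');p=pickle.load(open('pics/w4.pkl','rb'));hsv=cv2.cvtColor(im,cv2.COLOR_BGR2HSV);d=np.load('pics/w4.npy')
red=cv2.inRange(hsv,np.array((0,150,60)),np.array((6,255,255)));red[:205]=0;red[255:]=0;red[:,:255]=0;red[:,305:]=0
v=hsv[...,2][red>0];print(np.percentile(v,[5,25,50,75,95]))
print(hsv[212:252:2,280,2])
H=np.array([[dep('wrist',u,w,d[w,u],p) if red[w,u] else [0,0,0] for u in range(260,300)] for w in range(210,252)])
t=(H[...,2]>.030);vv,uu=np.where(t);print('top depth pts',t.sum(),H[t].mean(0),np.ptp(H[t],0),np.median(H[t],0))
f=(H[...,2]>.008)&(H[...,2]<.018);print('foot',f.sum(),H[f].min(0),H[f].max(0))
cc=(260+uu.mean(),210+vv.mean());print(cc,ray('wrist',*cc,.036,p))
k,_=cv2.findContours(red,cv2.RETR_EXTERNAL,2);k=max(k,key=cv2.contourArea)
k=k[:,0];e=[ray('wrist',*k[k[:,0].argmin()],.014,p),ray('wrist',*k[k[:,0].argmax()],.014,p),ray('wrist',*k[k[:,1].argmin()],.014,p),ray('wrist',*k[k[:,1].argmax()],.036,p)];print(np.array(e))
cv2.imwrite('pics/z6.png',cv2.resize(im[205:260,250:310],None,fx=10,fy=10))
E
```

```text
[109.05 143.25 227.   234.   236.  ]
[109 126 199 208 148 106 113 203 233 234 233 234 235 233 234 234 234 231
 209 187]
top depth pts 428 [0.4734 0.3313 0.0379] [0.1289 0.023  0.3282] [0.4741 0.3313 0.0358]
foot 253 [0.4586 0.3151 0.0098] [0.4865 0.3471 0.0179]
(np.float64(279.8014018691589), np.float64(234.97429906542055)) [0.474  0.3313 0.036 ]
[[0.472  0.3152 0.014 ]
 [0.4784 0.3472 0.014 ]
 [0.4587 0.3259 0.014 ]
 [0.4863 0.3285 0.036 ]]
```

View pics/z6.png

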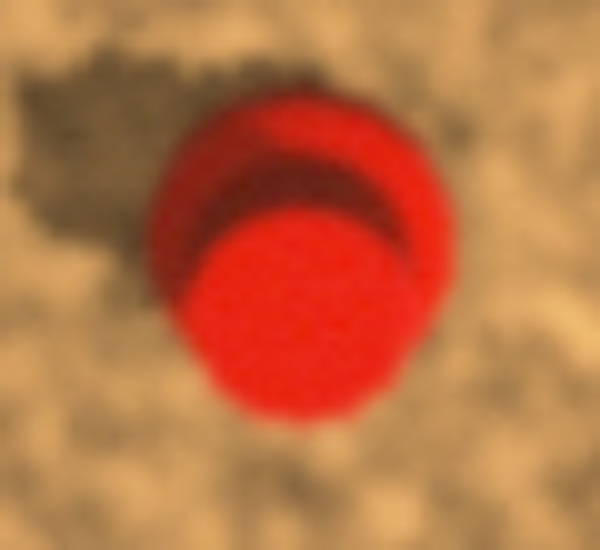

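```bash
python3 - <<'E'
from h import *
shift([.4748,.3313,.018],185.07)
E
```

```text
shift [-48.8   1.7 198. ] turn [-0.03 -0.04 -0.15]
```

{"name": "jog_arm", "arguments": {"plan": [[[-49,2,0],[0,0,0],-0.2],[[-49,2,60],[0,0,0],-0.2],[[-49,2,110],[0,0,0],-0.2],[[-49,2,130],[0,0,0],-0.2],[[-49,2,130],[0,0,0],-0.2],[[-49,2,130],[0,0,0],-0.2]]}}

```text
time: 9.8
ee_pos: [0.4754, 0.3326, 0.0868]
eef_rot: [-0.043, 0.999, -0.0, -0.0]
ft_force: [-0.4, -0.7, 0.9]
finger_gap: 0.0515
```

```bash
python3 - <<'E'
from h import *
shift([.4748,.3313,.018],185.07)
p=camera_params('wrist');im,d=snap('wrist','w5')
shift([.4748,.3313,.018],185.07)
o=get_obs();print(o['qd'])
print(p['view'])
for q in ([.4748,.3313,.036],):
    V=np.array(p['view']);c=V[:3,:3]@q+V[:3,3];print(p['fx']*c[0]/c[2]+p['cx'],p['fy']*c[1]/c[2]+p['cy'])
E
```

```text
shift [ 0.7 -1.2 68.8] turn [-0.01 -0.02 -0.12]
shift [ 1.7 -1.9 69.9] turn [ 0.06  0.11 -0.1 ]
[ 0.00583666 -0.0224591  -0.00946013  0.00056595 -0.00424544 -0.00084447]
[[-8.71584422e-02  9.96194445e-01  1.85720012e-04 -2.91096358e-01]
 [ 9.58145280e-01  8.37784327e-02  2.73749514e-01 -4.79865858e-01]
 [ 2.72692186e-01  2.40375280e-02 -9.61801003e-01  1.01968826e-01]
 [ 0.00000000e+00  0.00000000e+00  0.00000000e+00  1.00000000e+00]]
275.2034352747628 231.6951971583787
```

View pics/w5.png

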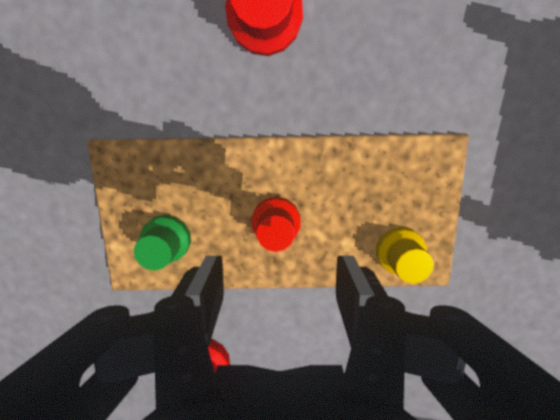

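{"name": "jog_arm", "arguments": {"plan": [[[1,-2,30],[0,0,0],-0.2],[[1,-2,55],[0,0,0],-0.2],[[1,-2,66],[0,0,0],-0.2],[[1,-2,69],[0,0,0],-0.2],[[1,-2,69],[0,0,0],-0.2],[[1,-2,69],[0,0,0],-0.2]]}}

```text
time: 10.45
ee_pos: [0.4751, 0.3318, 0.0187]
eef_rot: [-0.044, 0.999, 0.001, 0.001]
ft_force: [0.0, 0.7, -0.0]
finger_gap: 0.0511
```

```bash
python3 - <<'E'
from h import *
shift([.4748,.3313,.018],185.07);print(get_obs()['ft_force'])
E
```

```text
shift [ 0.3 -0.4  0.7] turn [ 0.07  0.12 -0.05]
[ 0.04419613  0.72937876 -0.03487989]
```

{"name": "jog_arm", "arguments": {"plan": [[[0,0,0],[0,0,0],0.1],[[0,0,0],[0,0,0],0.3],[[0,0,0],[0,0,0],0.5],[[0,0,0],[0,0,0],1],[[0,0,0],[0,0,0],1],[[0,0,0],[0,0,0],1],[[0,0,0],[0,0,0],1]], "squeeze": 30}}

```text
time: 11.15
ee_pos: [0.4744, 0.3313, 0.018]
eef_rot: [-0.044, 0.999, 0.0, 0.0]
ft_force: [-1.4, -0.6, 5.9]
finger_gap: 0.0228
```

```bash
python3 - <<'E'
from h import *
o=get_obs();print(o['ee_pos'],o['finger_gap'],o['ft_force'])
E
```

```text
[0.47442964 0.3313247  0.01800537] 0.022773649566910158 [-1.41649452 -0.63220374  5.85129183]
```

Gripped: the gap is 22.8 mm on the 24 mm grip. I lift.

{"name": "jog_arm", "arguments": {"plan": [[[0,0,-10],[0,0,0],1],[[0,0,-40],[0,0,0],1],[[0,0,-90],[0,0,0],1],[[0,0,-140],[0,0,0],1],[[0,0,-180],[0,0,0],1],[[0,0,-180],[0,0,0],1],[[0,0,-180],[0,0,0],1]]}}

```text
time: 11.85
ee_pos: [0.4745, 0.3313, 0.1988]
eef_rot: [-0.044, 0.999, 0.001, 0.001]
ft_force: [0.0, -0.0, -1.2]
finger_gap: 0.0227
```

```bash
python3 - <<'E'
from h import *
import pickle
o=get_obs();print(o['ee_pos'],o['finger_gap'],o['ft_force'])
snap('side','s2');p=camera_params('wrist');pickle.dump(p,open('pics/w6.pkl','wb'));snap('wrist','w6')
t=list(loc(-.0455,-.0695)[:2])+[.198];print(t);shift(t,185.07)
E
```

```text
[0.4744546  0.33133287 0.19877682] 0.02267081179924351 [ 0.0396738  -0.02171816 -1.19932677]
[np.float64(0.49381992667942537), np.float64(-0.19874903995681031), 0.198]
shift [  25.8 -529.    -1.1] turn [-0.06 -0.11 -0.05]
```

View pics/w6.png

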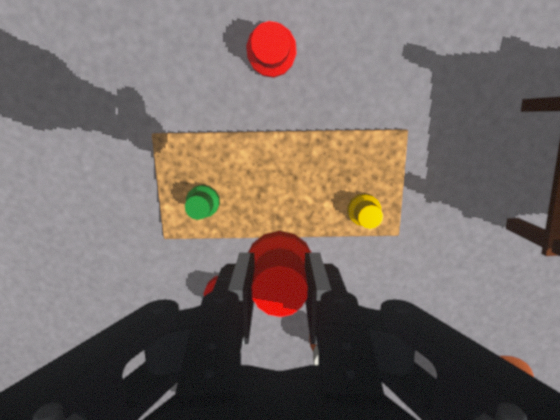

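View pics/s2.png

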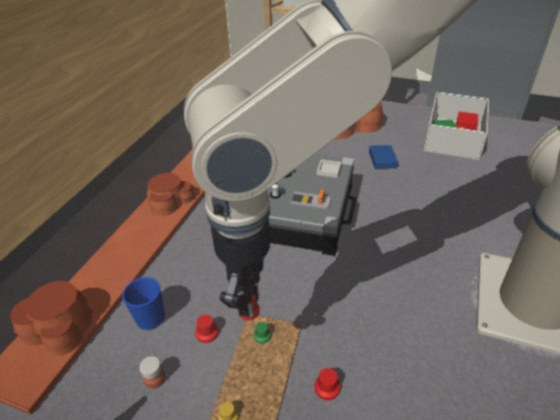

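The wrist picture shows the red marker held upright between the fingers, its top at (280,292). Green (202,203) and yellow (368,211) are undisturbed. I carry it over the well.

{"name": "jog_arm", "arguments": {"plan": [[[26,-529,0],[0,0,0],1],[[26,-529,0],[0,0,0],1],[[26,-529,0],[0,0,0],1],[[26,-529,0],[0,0,0],1],[[26,-529,0],[0,0,0],1],[[26,-529,0],[0,0,0],1],[[26,-529,0],[0,0,0],1],[[26,-529,0],[0,0,0],1]]}}

```text
time: 12.75
ee_pos: [0.4881, -0.0704, 0.1956]
eef_rot: [-0.044, 0.999, 0.0, -0.002]
ft_force: [0.6, 0.3, -0.4]
finger_gap: 0.0228
```

```bash
python3 - <<'E'
from h import *
t=list(loc(-.0455,-.0695)[:2])+[.198];shift(t,185.07)
import pickle
p=pickle.load(open('pics/w6.pkl','rb'));d=np.load('pics/w6.npy');im=cv2.imread('pics/w6.png');hsv=cv2.cvtColor(im,cv2.COLOR_BGR2HSV)
m=cv2.inRange(hsv,np.array((0,150,60)),np.array((6,255,255)));m[:,:235]=0;m[:,325:]=0;m[:225]=0
P=np.array([dep('wrist',u,v,d[v,u],p) for v,u in zip(*np.where(m>0))])
print(np.percentile(P[:,2],[5,25,50,75,95]))
for a,b in((.185,.196),(.21,.222)):
    q=P[(P[:,2]>a)&(P[:,2]<b)];print(len(q),q.mean(0),np.percentile(q,[1,99],axis=0))
E
```

```text
shift [   5.5 -128.3   -2.5] turn [ 0.05 -0.19 -0.05]
[0.19281178 0.19850338 0.21443317 0.21520646 0.21590458]
823 [0.46210423 0.33093187 0.19372257] [[0.45795699 0.31837676 0.18875166]
 [0.46939683 0.34398433 0.19593777]]
2471 [0.47342293 0.33193467 0.21486866] [[0.4629157  0.32094047 0.21048421]
 [0.48560246 0.34302562 0.21644055]]
```

{"name": "jog_arm", "arguments": {"plan": [[[6,-129,0],[0,0,0],1],[[6,-129,0],[0,0,0],1],[[6,-129,0],[0,0,0],1],[[6,-129,0],[0,0,0],1],[[6,-129,0],[0,0,0],1],[[6,-129,0],[0,0,0],1],[[6,-129,0],[0,0,0],1]]}}

```text
time: 13.45
ee_pos: [0.4945, -0.1963, 0.1968]
eef_rot: [-0.045, 0.999, 0.0, -0.001]
ft_force: [0.3, 0.6, 0.0]
finger_gap: 0.0231
```

```bash
python3 - <<'E'
from h import *
t=list(loc(-.0455,-.0695)[:2])+[.198];shift(t,185.07)
import pickle
p=camera_params('wrist');pickle.dump(p,open('pics/w7.pkl','wb'));snap('wrist','w7');snap('top','t2')
shift(t,185.07);print(get_obs()['qd'])
im=cv2.imread('pics/t2.png');cv2.imwrite('pics/z7.png',cv2.resize(im[180:270,255:375],None,fx=6,fy=6,interpolation=cv2.INTER_CUBIC))
E
```

```text
shift [ 0.9 -2.4 -1.2] turn [ 0.04 -0.07  0.04]
shift [ 1.2 -2.1 -0.8] turn [ 0.01 -0.02  0.05]
[-0.00413881 -0.00237537 -0.00472756 -0.00025596  0.00018168 -0.00323016]
```

View pics/w7.png

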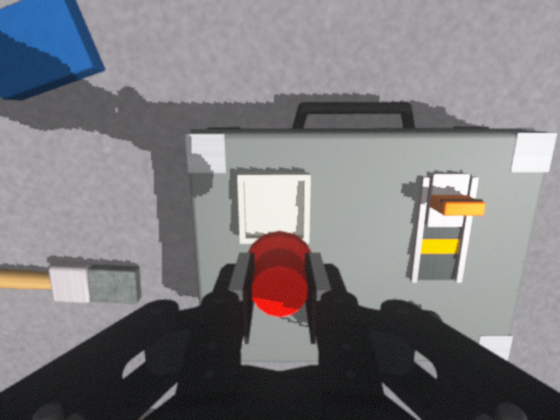

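The well's outer rim is seen at columns 237–311 and rows 174–243, with the held marker just in front of it. I measure the well from this view.

```bash
python3 - <<'E'
from h import *
import pickle
np.set_printoptions(precision=4,suppress=True)
p=pickle.load(open('pics/w7.pkl','rb'));im=cv2.imread('pics/w7.png');hsv=cv2.cvtColor(im,cv2.COLOR_BGR2HSV)
for n,uv in dict(tl=(238,175),tr=(310.5,175),l=(238.5,210),r=(310,210),bl=(239,243.5)).items():
    w=ray('wrist',*uv,.102,p);print(n,w,toloc(w))
m=cv2.inRange(hsv,np.array((10,5,170)),np.array((60,60,255)));m[:168]=0;m[250:]=0;m[:,:230]=0;m[:,318:]=0
for r in (180,190,200,210,220): x=np.where(m[r])[0];print(r,x.min(),x.max(),end=' ')
for c in (238,240,242,260,280,308,310): x=np.where(m[:,c])[0];print(c,x.min() if len(x) else 0,x.max() if len(x) else 0,end='; ')
cv2.imwrite('pics/z8.png',cv2.resize(im[165:255,225:325],None,fx=6,fy=6))
E
```

```text
tl [ 0.4692 -0.2267  0.102 ] [-0.0725 -0.0952]
tr [ 0.4645 -0.1753  0.102 ] [-0.0726 -0.0435]
l [ 0.495  -0.2249  0.102 ] [-0.0466 -0.0956]
r [ 0.4903 -0.1727  0.102 ] [-0.0467 -0.0432]
bl [ 0.5212 -0.223   0.102 ] [-0.0204 -0.0961]
180 237 311 190 238 312 200 238 317 210 238 312 220 239 313 238 175 210; 240 175 244; 242 175 244; 260 175 232; 280 175 229; 308 175 244; 310 175 242;
```

View pics/z8.png

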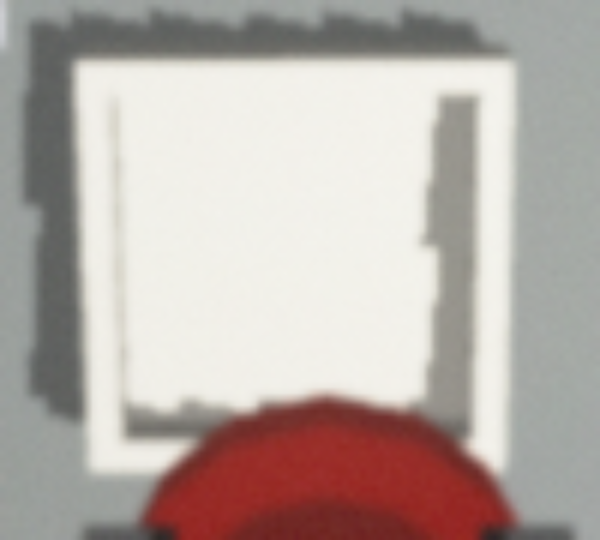

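```bash
python3 - <<'E'
from h import *
shift(list(loc(-.046,-.0695)[:2])+[.108],185.07)
E
```

```text
shift [ 1.7 -2.2 89.2] turn [ 0.01 -0.02  0.05]
```

{"name": "jog_arm", "arguments": {"plan": [[[2,-2,30],[0,0,0],1],[[2,-2,60],[0,0,0],1],[[2,-2,76],[0,0,0],1],[[2,-2,80],[0,0,0],1],[[2,-2,80],[0,0,0],1],[[2,-2,80],[0,0,0],1]]}}

```text
time: 14.15
ee_pos: [0.4938, -0.1998, 0.1182]
eef_rot: [-0.044, 0.999, -0.0, 0.001]
ft_force: [-0.0, -0.3, 0.3]
finger_gap: 0.0229
```

```bash
python3 - <<'E'
from h import *
import pickle
shift(list(loc(-.046,-.0695)[:2])+[.108],185.07);print(get_obs()['ft_force'])
snap('wrist','w8')
E
```

```text
shift [ 0.4  1.1 10.2] turn [-0.04  0.08 -0.02]
[-0.00746472 -0.29383791  0.34236198]
```

View pics/w8.png

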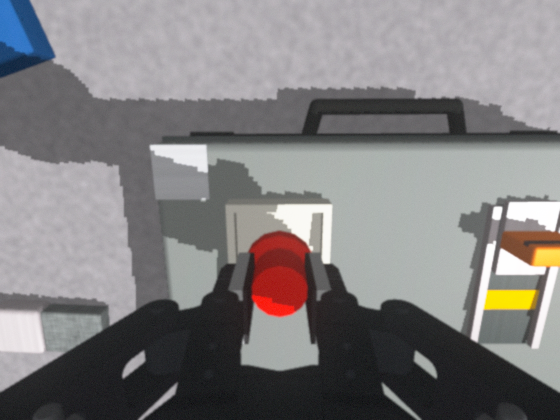

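The marker is centred over the well: foot at column 280, rim at 226–332. I lower slowly until it touches.

{"name": "jog_arm", "arguments": {"plan": [[[0,1,4],[0,0,0],1],[[0,1,7],[0,0,0],1],[[0,1,9],[0,0,0],1],[[0,1,9],[0,0,0],1],[[0,1,9],[0,0,0],1]]}}

```text
time: 14.7
ee_pos: [0.4929, -0.1988, 0.1082]
eef_rot: [-0.044, 0.999, 0.0, -0.0]
ft_force: [0.3, -0.7, -0.5]
finger_gap: 0.0228
```

{"name": "jog_arm", "arguments": {"plan": [[[0,0,0.7],[0,0,0],1],[[0,0,0.7],[0,0,0],1]]}}

```text
time: 14.9
ee_pos: [0.493, -0.1988, 0.1076]
eef_rot: [-0.044, 0.999, -0.0, 0.0]
ft_force: [-0.2, 0.0, -0.1]
finger_gap: 0.0229
```

{"name": "jog_arm", "arguments": {"plan": [[[0,0,0.7],[0,0,0],1],[[0,0,0.7],[0,0,0],1]]}}

```text
time: 15.1
ee_pos: [0.4929, -0.1988, 0.1068]
eef_rot: [-0.044, 0.999, 0.0, -0.0]
ft_force: [0.3, -0.7, -1.1]
finger_gap: 0.0226
```

{"name": "jog_arm", "arguments": {"plan": [[[0,0,0.6],[0,0,0],1],[[0,0,0.6],[0,0,0],1]]}}

```text
time: 15.3
ee_pos: [0.4929, -0.1988, 0.1062]
eef_rot: [-0.044, 0.999, 0.0, -0.0]
ft_force: [0.5, 0.1, -0.3]
finger_gap: 0.0229
```

{"name": "jog_arm", "arguments": {"plan": [[[0,0,0.6],[0,0,0],1],[[0,0,0.6],[0,0,0],1]]}}

```text
time: 15.5
ee_pos: [0.493, -0.1988, 0.106]
eef_rot: [-0.044, 0.999, -0.0, 0.0]
ft_force: [-1.2, 0.2, 4.8]
finger_gap: 0.023
```

It touches the floor at z = 0.106 with 4.8 N. I release gently.

{"name": "jog_arm", "arguments": {"plan": [[[0,0,0],[0,0,0],0.4],[[0,0,0],[0,0,0],0.3],[[0,0,0],[0,0,0],0.2],[[0,0,0],[0,0,0],0.0],[[0,0,0],[0,0,0],-0.1],[[0,0,0],[0,0,0],-0.1],[[0,0,0],[0,0,0],-0.1]]}}

```text
time: 16.2
ee_pos: [0.4929, -0.1988, 0.1056]
eef_rot: [-0.044, 0.999, 0.0, -0.0]
ft_force: [0.2, -0.2, -0.3]
finger_gap: 0.047
```

{"name": "jog_arm", "arguments": {"plan": [[[0,0,-10],[0,0,0],-0.1],[[0,0,-30],[0,0,0],-0.1],[[0,0,-60],[0,0,0],-0.1],[[0,0,-100],[0,0,0],-0.1],[[30,0,-140],[0,0,0],-0.1],[[60,0,-140],[0,0,0],-0.1],[[60,0,-140],[0,0,0],-0.1],[[60,0,-140],[0,0,0],-0.1]]}}

```text
time: 17.0
ee_pos: [0.4331, -0.2042, 0.2465]
eef_rot: [-0.043, 0.999, -0.0, 0.001]
ft_force: [0.2, 0.1, -0.8]
finger_gap: 0.0471
```

```bash
python3 - <<'E'
from h import *
np.set_printoptions(precision=4,suppress=True)
o=get_obs();print(o['ee_pos'],o['ft_force'],o['finger_gap'],o['time'])
p=camera_params('wrist');im,d=snap('wrist','w9');hsv=cv2.cvtColor(im,cv2.COLOR_BGR2HSV)
m=cv2.inRange(hsv,np.array((0,150,60)),np.array((6,255,255)))
n,l,s,c=cv2.connectedComponentsWithStats(m)
for i in range(1,n):
    if s[i,4]>150:
        P=np.array([dep('wrist',u,v,d[v,u],p) for v,u in zip(*np.where(l==i))]); q=P[P[:,2]>.118];print(s[i],len(q),q.mean(0),toloc(q.mean(0)),np.median(q[:,2]),np.percentile(P,[2,98],axis=0))
m=cv2.inRange(hsv,np.array((5,180,180)),np.array((20,255,255)))
n,l,s,c=cv2.connectedComponentsWithStats(m)
for i in range(1,n):
    if s[i,4]>60: w=ray('wrist',*c[i],.119,p);print('tab',s[i],toloc(w))
snap('side','s3');im,_=snap('top','t3')
cv2.imwrite('pics/z9.png',cv2.resize(im[180:270,110:375],None,fx=3,fy=3,interpolation=cv2.INTER_CUBIC))
E
```

```text
[ 0.4331 -0.2042  0.2465] [ 0.2339  0.095  -0.8321] 0.047064500727149856 17.0
[ 263  243   35   41 1071] 586 [ 0.4918 -0.1974  0.1244] [-0.0474 -0.068 ] 0.12375906446077975 [[ 0.4781 -0.2115  0.1011]
 [ 0.5032 -0.1829  0.1249]]
tab [411 256  31  10 281] [-0.0534  0.0595]
```

View pics/w9.png

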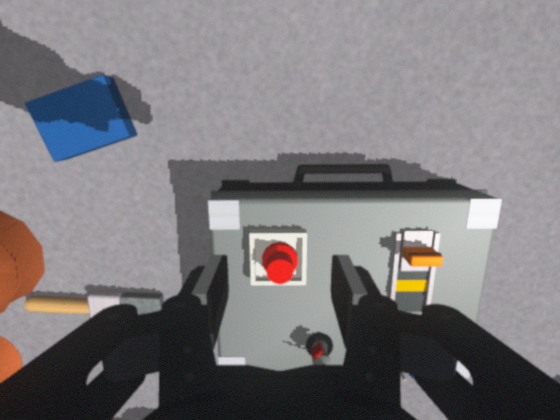

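View pics/s3.png

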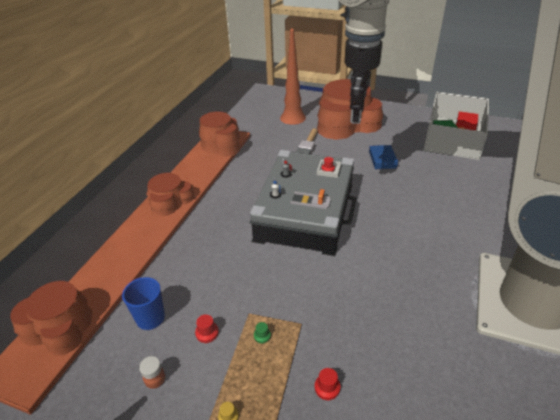

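The red marker stands upright in the well, at (280,262) in the wrist view and (328,165) in the side view. Its top is at z = 0.124 m, as it must be. The tab is at its rest position, green, yellow, the figures and the other reds are in place, and the robot is clear.

```bash
python3 -c "
from workcell import hand_in
print(hand_in())"
```

```text
the job is handed in; nothing more can be done
None
```

The latch is jammed: it did not click, so I stood the red marker upright in the white well and handed the job in. It took about 17 s of the 58 s allowed.

- **Latch test:** The force rose steadily to about 12.7 N square to the tab's face after about 5 mm of travel, with no yield. I then backed off, and the tab returned to rest (local x -53.4 mm at the end, -53.2 mm before). At full push the fingers hid the tab from the wrist camera, so I judged the travel from the TCP position.
- **Marker:** I used the red marker on the mat, the smallest of the three reds. The last pictures show it upright and released inside the well. Its top is at z = 0.124 m, as expected, and it is about 2–3 mm off the well's nominal centre.
- **Rest of the scene:** In the last pictures the green and yellow markers, the figures and the other reds appear unmoved, and the gripper is clear of everything. I checked these by eye, not by measurement.
- **Disagreements:** My position estimates for the tab and the well differed by 1–3 mm between the camera views. While pushing I also felt sideways and upward rubbing of up to about 7 N, which I did not count as pressing force.

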